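Run a seat slat out to the gauge for painting and hold it

TASK

The bare wooden seat slat lying across the small stand is to have its end painted: slide it along the stand, without lifting it off, towards the side where the steel surface gauge stands, until the slat's end is level with the gauge's pointer. That is past its balance point, so keep it from tipping by holding it by its rear part, and finish while still holding it, flat on the stand, straight and still. Do not bump the gauge and leave the other things on the bench alone.

Things in the scene. Friction and masses are not known exactly. Their poses are not given: they have to be found in the camera images.
- slat: bare light wood slat, 55 wide (its x) x 420 long (its y) x 22 mm thick, about 0.25 kg (0.17 to 0.35), lying loose on the stand, both ends in the air; origin at the centre of its underside, z up. It balances at its middle
- slat_end_left (a point): centre of the slat's end face on its +y side (origin +210 mm in y, 11 mm above the underside); +y is to the robot's left, give or take 15 degrees
- slat_end_right (a point): centre of the slat's end face on its -y side (origin -210 mm in y)
- stand: fixed stand with a wooden top on four steel legs: top 140 mm (x) x 100 mm (y, the way the slat lies and slides), its upper face 90 mm above the bench; origin at the bench under its centre; open air under both overhanging parts of the slat
- gauge: fixed surface gauge: dark steel base 60 x 44 x 22 mm, thin post 150 mm tall, 8 mm round steel pointer 112 mm above the bench along its -x, towards the slat's line; origin at the bench under the post, axes parallel to the stand's. It stands off the stand's +y or -y side, beyond the slat's line, 280 to 310 mm along y from the stand's centre
- gauge_tip (a point): tip of the gauge's pointer (from the gauge's origin: x -60, y 0, z 112 mm); the slat's end must come level with it along the gauge's y, passing about 30 mm clear of it; the slat's middle is then 20 to 50 mm beyond the stand's edge
- jar: bystander: closed white jar, 74 mm across, 100 mm tall, standing on the other side from the gauge, beside the slat; origin at its foot
- tape: bystander: roll of paper tape, 100 mm across, 25 mm high, flat on the bench under or near the slat; origin at its underside
- brush: bystander: paint brush lying on the bench nearer the robot
- offcut: bystander: offcut of the same wood, 55 x 150 x 22 mm, lying on the bench nearer the robot
- sandblock: bystander: cork sanding block, 60 x 95 x 35 mm, on the bench nearer the robot
- tin: bystander: steel tin, 90 mm across, 110 mm tall, beyond the stand
Things that resemble listed ones, but are neither listed nor needed, are in the scene too. What is shaped like the gauge but pink is not meant.

How it is judged:
By the outcome, as a careful person would: the job done as asked, in the order asked, and still so for the second after the job is handed in, while the arm keeps its last pose, push and grip.
It also fails if it takes over 35 s, if anything falls off the work surface, if the arm or the gripper's body presses on something with over 40 N, if the wrist force passes 120 N, or if a joint passes its speed limit or range.

ROBOT

A 6-joint arm with a two-finger parallel gripper is mounted at the origin on the work surface. World frame = base frame: x ahead of the robot, y to its left, z up, the work surface at z = 0. Lengths are in m, angles in rad, forces in N, time in s.
With the tool pointing down it reaches from about 0.275 to 0.75 m from the base axis. Payload 10.2 kg.
Tool frame: the origin (TCP) lies midway between the tips of the shut fingers; the grasp point (between the pads) lies 19 mm behind it (env.hold_point_z is the distance from the TCP to the grasp point, in m); x points along the fingers, z is the direction in which the jaws open and shut, and the axes are right-handed (so a half turn about x gives the same grasp; the last joint's range is limited). The gripper opens to 85 mm and grips with 20 to 120 N. Pads are 22 mm wide; open, the fingers measure 114 mm over their backs; the gripper's body (76 mm by 85 mm) begins 54 mm behind the grasp point. The pads swing forward as they close: fully open they stand 13 mm farther back than shut.
Start: joints at [0.945, 0.313, 1.498, -0, 1.331, -0.223], TCP at [0.206, 0.483, 0.231] pointing down, gripper open.
Joint ranges: [-2.94, 2.94], [-0.97, 2.17], [0.19, 2.56], [-1.23, 4.37], [0.02, 3.11], [-2.88, 2.88]. Speed limits (rad/s): [2.39, 2.39, 3.01, 3.14, 3.14, 3.14].

INTERFACE

Orientations are given as a unit quaternion [x, y, z, w].
In Python, from bench import env, kinematics, monitor, eyes, job gives the robot as it stands. The module is installed in compiled form; this text tells all that it offers. Calls block until the motion is done:
- env.reach(position, orientation): joint-space move of the TCP to a pose.
- env.movel(position, velocity=0.15, frame=None, guard=None): straight line of the TCP; frame=None keeps the orientation; velocity is the mean speed in m/s. With guard (N) it stops when the force on the tool has changed by that much, and returns True; else False.
- env.set_joints(angles): joint-space move.
- env.release() and env.close_gripper(effort=None): open the fingers fully, or close them until they stop; effort is the grip in N (None keeps the last).
- env.hold(seconds).
- kinematics.ik(position, orientation): joint angles nearest the present ones, or None.
- monitor.sense(): the state.
- eyes.grab_frame(name): name is "scene" or "top" or "wrist"; returns a dict with "frame" (420x560x3 uint8, red, green, blue), "mtx" (3x3 intrinsics, pixels), "view" (4x4, takes a point from world to camera coordinates). Camera axes: x right, y down, z forward; pixel columns grow to the right and rows downward; lengths in m; the calibration is good to about 2 mm. A picture is of the moment at which its call begins. There is no depth.
A pose or a line that the arm cannot do raises env.MotionError and nothing moves.
- job.hand_in(): hands the job in, once; it reports no verdict.
The state is a dict: "clock": time; "joints": joint angles; "qvel": joint speeds; "joint_efforts": joint torques, N m; "position": TCP position; "ee_rot": TCP orientation; "contact_force": force on the tool from outside, world axes, zero at the start; "ft_torque": the same for the moment, N m; "finger_gap": opening from 0.0 (shut) to 1.0 (fully open).
Only numpy, scipy, OpenCV 4.12 (cv2) and the standard library are available. Lean on these libraries where they do the work, as an engineer would, in place of code of your own. Each camera call takes 0.05 s, during which the arm holds its last target.

## Working session

There is one attempt and no reset: what is moved stays moved. The work goes in short steps, each a Python script; the robot and the scene stay as the last script left them, time stands still between calls to the robot, and variables do not carry over. Pictures are saved under pics/ and viewed, and the job is handed in when it is done.

```bash
mkdir -p pics
python3 - <<'E'
from bench import env, kinematics, monitor, eyes, job
import cv2, numpy as np
for n in ["scene","top","wrist"]:
    f=eyes.grab_frame(n); cv2.imwrite(f"pics/{n}0.png",f["frame"][:,:,::-1])
    np.savez(f"{n}0.npz",**f)
    V=f["view"]; print(n,f["mtx"][0,0],f["mtx"][:2,2],(-V[:3,:3].T@V[:3,3]).round(3),V[2,:3].round(3))
s=monitor.sense(); print(s["clock"],s["position"],s["ee_rot"],s["finger_gap"],s["contact_force"])
E
```

```text
scene 542.995197771218 [280.92603522 213.45689724] [1.121 0.613 1.118] [-0.404 -0.442 -0.801]
top 448.7959015792086 [283.84208415 211.12380754] [0.451 0.017 1.293] [ 0.12  -0.013 -0.993]
wrist 377.5997379933132 [278.4297584  209.23299689] [0.129 0.515 0.374] [ 0.295 -0.127 -0.947]
0.15 [0.20569095 0.482807   0.23087777] [-0.38998623  0.59024783  0.38975424  0.58958449] 0.9999370327486439 [ 0.17894125 -0.14670815 -0.31912132]
```

View pics/top0.png

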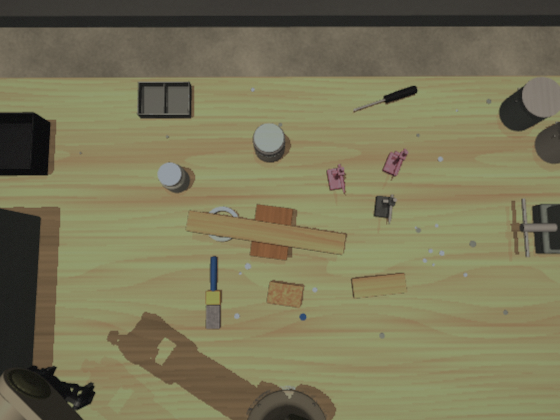

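View pics/scene0.png

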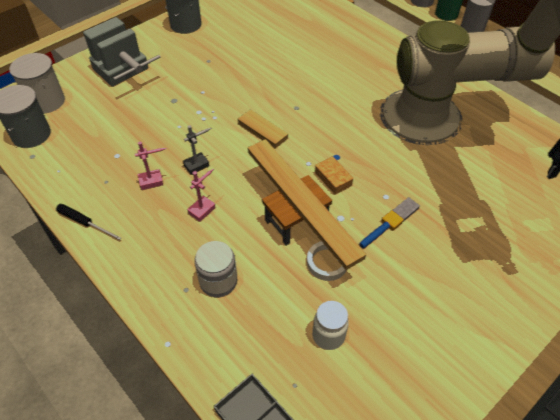

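View pics/wrist0.png

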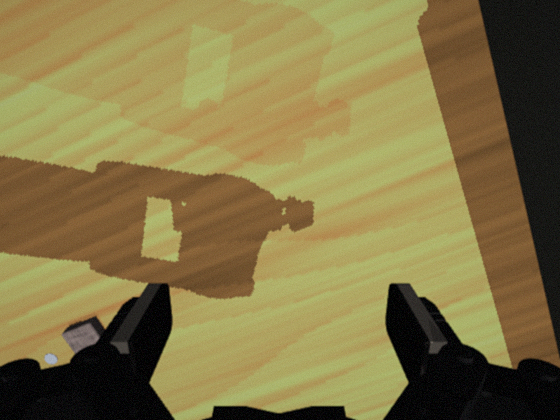

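The top view shows the slat from (188,221) to (345,243) on the brown stand at (272,232). The dark gauge is at about (383,207), which is the −y side, with pink decoys near it. The jar is at (172,177) and the tape at (222,224). Next I'll zoom in to measure.

Run:
```python
import cv2, numpy as np
f=np.load("top0.npz")["frame"][:,:,::-1]
c=f[170:280,170:430]; cv2.imwrite("pics/topz.png",cv2.resize(c,None,fx=3,fy=3,interpolation=cv2.INTER_CUBIC))
h=cv2.cvtColor(f,cv2.COLOR_BGR2HSV)
for p in [(200,221),(240,229),(320,240),(340,243),(200,250),(330,215),(360,230),(255,215),(375,285)]: print(p,h[p[1],p[0]])
f=np.load("scene0.npz")["frame"][:,:,::-1]
c=f[110:290,130:380]; cv2.imwrite("pics/scz.png",cv2.resize(c,None,fx=3,fy=3,interpolation=cv2.INTER_CUBIC))
h=cv2.cvtColor(f,cv2.COLOR_BGR2HSV)
for p in [(265,155),(300,190),(340,240),(250,170),(330,150)]: print(p,h[p[1],p[0]])
```

```text
(200, 221) [ 20 104 142]
(240, 229) [ 23  96 144]
(320, 240) [ 19 107 143]
(340, 243) [ 18 111 143]
(200, 250) [ 29  73 146]
(330, 215) [ 35  72 153]
(360, 230) [ 28  77 145]
(255, 215) [ 17 112 118]
(375, 285) [ 24  95 143]
(265, 155) [ 18 161 176]
(300, 190) [ 20 152 186]
(340, 240) [ 19 151 186]
(250, 170) [ 18 138 129]
(330, 150) [ 22 129 184]
```

View pics/topz.png

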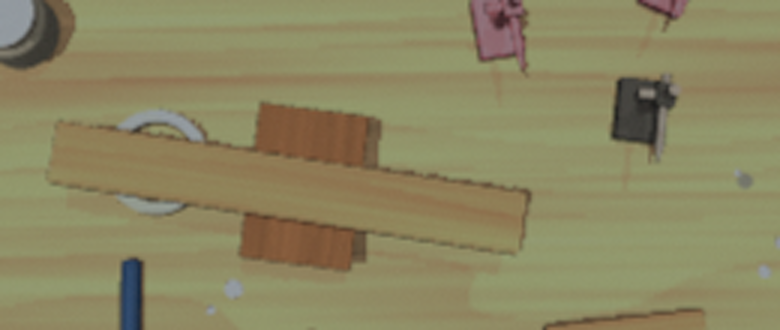

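View pics/scz.png

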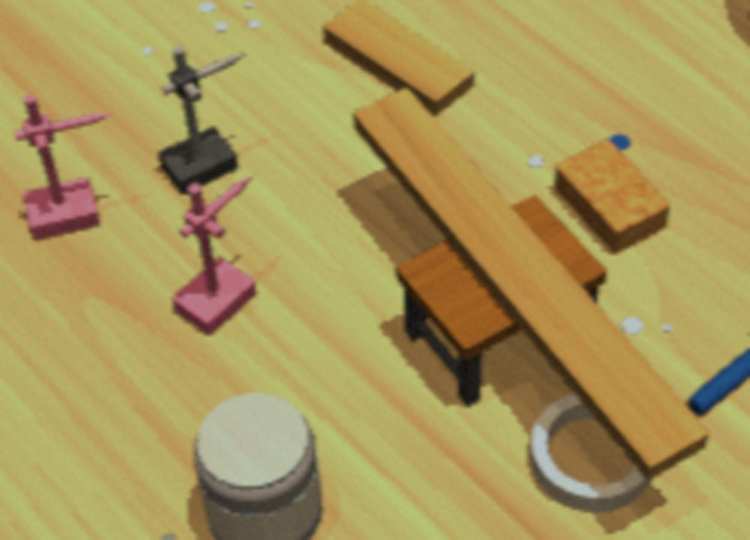

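```bash
cat > h.py <<'E'
import cv2, numpy as np
def ray(f,uv):
    V=f["view"]; R=V[:3,:3]; o=-R.T@V[:3,3]
    d=R.T@np.linalg.inv(f["mtx"])@np.array([uv[0],uv[1],1.]); return o,d/np.linalg.norm(d)
def onz(f,uv,z):
    o,d=ray(f,uv); return o+d*(z-o[2])/d[2]
def tri(fa,a,fb,b):
    o1,d1=ray(fa,a);o2,d2=ray(fb,b)
    t=np.linalg.lstsq(np.c_[d1,-d2],o2-o1,rcond=None)[0]
    p,q=o1+d1*t[0],o2+d2*t[1]; return (p+q)/2,np.linalg.norm(p-q)
def up(p,ox,oy,s=3): return ((p[0]+.5)/s-.5+ox,(p[1]+.5)/s-.5+oy)
E
python3 - <<'E'
from h import *
T=dict(np.load("top0.npz"));S=dict(np.load("scene0.npz"))
def show(n,p): print(n,np.round(p,4))
t=lambda p,z:onz(T,up(p,170,170),z); s=lambda p,z:onz(S,up(p,130,110),z)
C=np.array([t(p,.112) for p in [(57,120),(47,184),(530,190),(518,255)]])
print(C.round(4)); print("len",np.linalg.norm(C[0]-C[2]),np.linalg.norm(C[1]-C[3]),"w",np.linalg.norm(C[0]-C[1]),np.linalg.norm(C[2]-C[3]))
show("cen",C.mean(0)); d=(C[0]+C[1]-C[2]-C[3]); print("yaw",np.degrees(np.arctan2(-d[0],d[1])))
D=np.array([s(p,.112) for p in [(407,90),(355,117),(707,437),(653,474)]])
print("scene",D.round(4),D.mean(0)); d=D[2]+D[3]-D[0]-D[1];print("yaw",np.degrees(np.arctan2(-d[0],d[1])), np.linalg.norm(d)/2)
# stand top corners
Q=np.array([t(p,.09) for p in [(260,102),(369,116),(240,258),(351,271)]]);print("stand",Q.round(4),Q.mean(0), np.linalg.norm(Q[0]-Q[1]),np.linalg.norm(Q[0]-Q[2]))
e=Q[0]-Q[1]+Q[2]-Q[3]; print("yawst",np.degrees(np.arctan2(-e[0],e[1])))
e=Q[0]+Q[1]-Q[2]-Q[3]; print("yawst x",np.degrees(np.arctan2(e[1],e[0])))
print("tip",t((655,161),.112),s((244,54),.112),tri(T,up((655,161),170,170),S,up((244,54),130,110)))
print("tip by pointer root",t((672,82),.112))
show("jar top",t((12,18),.1)); 
f=T["frame"]; show("jar",onz(T,(170,174),.1))
E
```

```text
[[ 0.6001  0.2541  0.112 ]
 [ 0.5436  0.2619  0.112 ]
 [ 0.5353 -0.1621  0.112 ]
 [ 0.4785 -0.1502  0.112 ]]
len 0.42126389190353986 0.4172001159083456 w 0.05702124129202654 0.0580880415307005
cen [0.5394 0.0509 0.112 ]
yaw -8.916234607574124
scene [[ 0.4833 -0.1451  0.112 ]
 [ 0.537  -0.1504  0.112 ]
 [ 0.5513  0.2664  0.112 ]
 [ 0.6034  0.2618  0.112 ]] [0.54374744 0.05816705 0.112     ]
yaw -9.265387171342345 0.41728159416009475
stand [[ 0.618   0.0763  0.09  ]
 [ 0.6047 -0.0218  0.09  ]
 [ 0.4782  0.0942  0.09  ]
 [ 0.466  -0.0044  0.09  ]] [0.5417336  0.03606809 0.09      ] 0.09903915059614127 0.14094471552570498
yawst -7.421778278276804
yawst x -7.220066566952034
tip [ 0.56017098 -0.27333489  0.112     ] [ 0.56084389 -0.27291557  0.112     ] (array([ 0.56031017, -0.27361331,  0.11112282]), np.float64(0.00016630128990054863))
tip by pointer root [ 0.63061111 -0.29104378  0.112     ]
jar top [0.6943 0.2985 0.1   ]
jar [0.6989 0.3084 0.1   ]
```

Run:
```python
from h import *
T=dict(np.load("top0.npz"));S=dict(np.load("scene0.npz"))
a=cv2.resize(T["frame"][185:235,365:405,::-1],None,fx=10,fy=10,interpolation=cv2.INTER_CUBIC)
b=cv2.resize(S["frame"][120:175,175:220,::-1],None,fx=9,fy=9,interpolation=cv2.INTER_CUBIC)
c=np.zeros((500,805,3),np.uint8); c[:500,:400]=a; c[:495,400:805]=b; cv2.imwrite("pics/tip.png",c[:,:800])
```

```text
(no output)
```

View pics/tip.png

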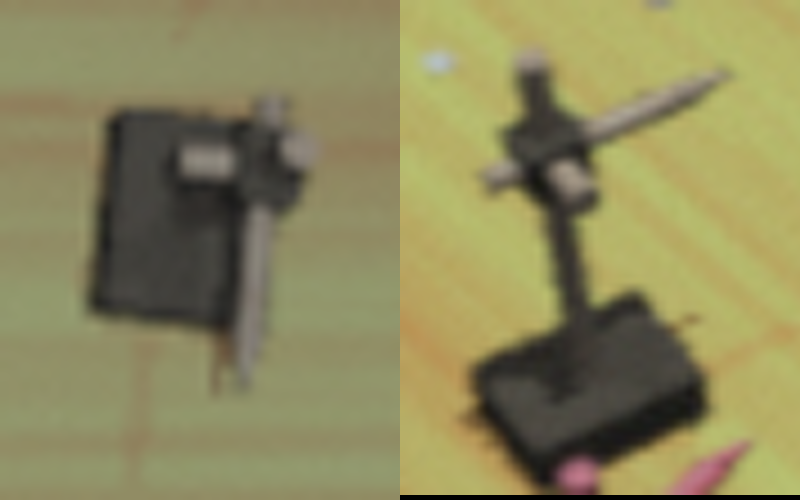

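Run:
```python
from h import *
T=dict(np.load("top0.npz"));S=dict(np.load("scene0.npz"))
for a,b in zip([(57,120),(47,184),(530,190),(518,255)],[(653,474),(707,437),(355,117),(407,90)]):
    print(tri(T,up(a,170,170),S,up(b,130,110)))
# subpixel outline by mask, top view
for n,f,c,r in(("top",T,(170,170,260,110),None),("scene",S,(230,120,150,160),None)):
    x,y,w,h=c; im=f["frame"][y:y+h,x:x+w,::-1]; im=cv2.resize(im,None,fx=5 if n=="scene" else 3,fy=5 if n=="scene" else 3,interpolation=cv2.INTER_CUBIC)
    cv2.imwrite(f"pics/{n}_5.png",im[:600,:800])
```

```text
(array([0.60006715, 0.25733727, 0.10305223]), np.float64(0.003672211691276974))
(array([0.54492741, 0.26339547, 0.10176365]), np.float64(0.0015685594786640198))
(array([ 0.53351072, -0.16087373,  0.10228303]), np.float64(0.007304420127705739))
(array([ 0.47849497, -0.15113205,  0.10421608]), np.float64(0.0004521544933121097))
```

Run:
```python
from h import *
T=dict(np.load("top0.npz"));S=dict(np.load("scene0.npz"))
def z(f,x,y): return cv2.resize(f["frame"][y:y+30,x:x+40,::-1],None,fx=10,fy=10,interpolation=cv2.INTER_CUBIC)
c=np.vstack([np.hstack([z(T,175,200),z(T,320,225)]),np.hstack([z(S,335,240),z(S,235,130)])]); cv2.imwrite("pics/corn.png",c)
```

```text
(no output)
```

View pics/corn.png

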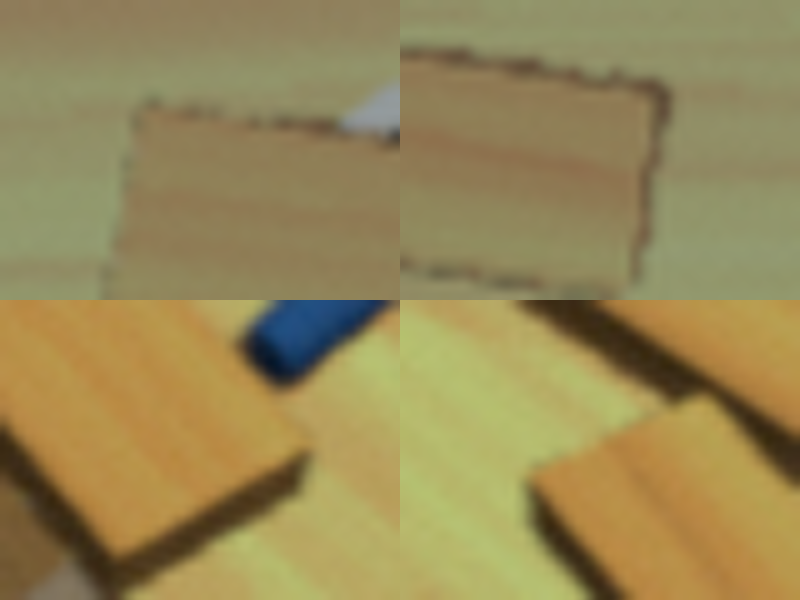

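Run:
```python
from h import *
T=dict(np.load("top0.npz"));S=dict(np.load("scene0.npz"))
a=[(188.3,211),(185.2,231.2),(344.7,234.2),(342.8,252.6)]
b=[(346.35,265.05),(365.5,254.4),(247.75,147.75),(265.05,138.85)]
for p,q in zip(a,b): print(onz(T,p,.112).round(4),onz(S,q,.112).round(4),*tri(T,p,S,q))
for f,l in((T,a),(S,b)):
    C=np.array([onz(f,p,.112) for p in l]); d=C[0]+C[1]-C[2]-C[3]; print(C.mean(0),np.degrees(np.arctan2(-d[0],d[1])),np.linalg.norm(d)/2)
```

```text
[0.5966 0.255  0.112 ] [0.6002 0.2558 0.112 ] [0.59762246 0.25511634 0.10816289] 0.0017973216788794706
[0.5431 0.2622 0.112 ] [0.5492 0.265  0.112 ] [0.54428852 0.26304505 0.10450364] 0.001891021266763001
[ 0.5322 -0.1577  0.112 ] [ 0.5354 -0.1533  0.112 ] [ 0.53225492 -0.15825156  0.10603159] 0.0009710894114806026
[ 0.4839 -0.1516  0.112 ] [ 0.4819 -0.1478  0.112 ] [ 0.48251041 -0.15017381  0.11103482] 0.0040656521239113945
[0.53892856 0.05199484 0.112     ] -8.506958951634415 0.4178655488563209
[0.54169812 0.05492884 0.112     ] -9.130699779991165 0.41620491070355276
```

```bash
cat >> h.py <<'E'
from scipy.spatial.transform import Rotation as R_
def quat(deg,flip=False):
    p=np.radians(deg+(180 if flip else 0)); z=np.array([np.cos(p),np.sin(p),0]); x=np.array([0,0,-1.]); y=np.cross(z,x)
    return R_.from_matrix(np.c_[x,y,z]).as_quat()
def ydir(deg):
    p=np.radians(deg); return np.array([-np.sin(p),np.cos(p),0])
G=0.183
E
python3 - <<'E'
from h import *
from bench import env, kinematics, monitor, eyes, job
print(env.hold_point_z)
c=np.array([.5403,.0533,0]); g=c+G*ydir(-8.8); print(g)
for fl in (0,1): 
    for p,a in((g,-8.8),(np.array([.5417,.0361,0])+.089*ydir(-7.3),-7.3)): 
        j=kinematics.ik([p[0],p[1],.078],quat(a,fl)); print(fl,None if j is None else np.round(j,2))
j=kinematics.ik([g[0],g[1],.2],quat(-8.8)); j1=kinematics.ik([g[0],g[1],.2],quat(-8.8,1))
f=0
if j is None or (j1 is not None and abs(j1[5])<abs(j[5])): f=1
print("flip",f); open("flip","w").write(str(f))
env.reach([g[0],g[1],.2],quat(-8.8,f))
s=monitor.sense(); print(s["clock"],s["position"],s["contact_force"])
w=eyes.grab_frame("wrist"); cv2.imwrite("pics/w1.png",w["frame"][:,:,::-1])
E
```

```text
0.0187
[0.56829641 0.23414579 0.        ]
0 [ 0.2   0.66  1.39 -0.    1.1   0.35]
0 [ 0.01  0.56  1.55 -0.    1.03  0.14]
1 [ 0.2   0.66  1.39 -0.    1.1  -2.79]
1 None
flip 0
1.7667 [0.5677566  0.23518275 0.20022361] [-0.0801856   0.54136966  0.10569992]
```

View pics/w1.png

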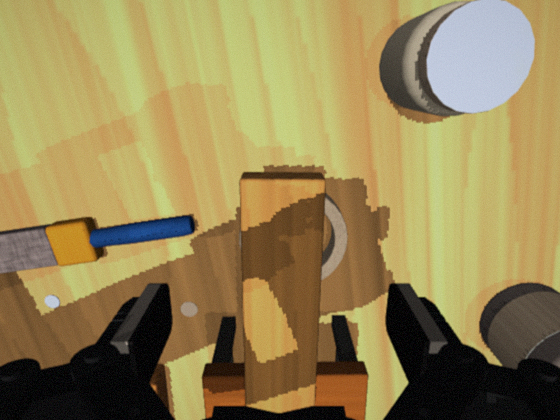

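The wrist view shows the slat centred between the open fingers (slat columns 241–325, fingers 170–388) and aligned with them. The jar is well clear at upper right. I'll descend and grip.

Run:
```python
from h import *
from bench import env, kinematics, monitor, eyes, job
c=np.array([.5403,.0533,0]); g=c+G*ydir(-8.8)
hit=env.movel([g[0],g[1],.078],velocity=.08,guard=8); print("hit",hit)
s=monitor.sense(); print(s["clock"],s["position"],s["contact_force"])
if not hit:
    env.close_gripper(50)
    s=monitor.sense(); print(s["clock"],s["position"],s["contact_force"],s["ft_torque"],s["finger_gap"])
for n in("wrist","scene","top"):
    w=eyes.grab_frame(n); np.savez(n+"1.npz",**w); cv2.imwrite(f"pics/{n}2.png",w["frame"][:,:,::-1])
```

```text
hit False
3.4917 [0.56853342 0.23419868 0.07848282] [-0.45932672 -0.56773333  0.63570036]
3.875 [0.56840351 0.23418416 0.07820936] [-0.30211055 -0.45364193  0.74885882] [-0.11540632  0.03228032 -0.02148298] 0.6357214612481763
```

View pics/wrist2.png

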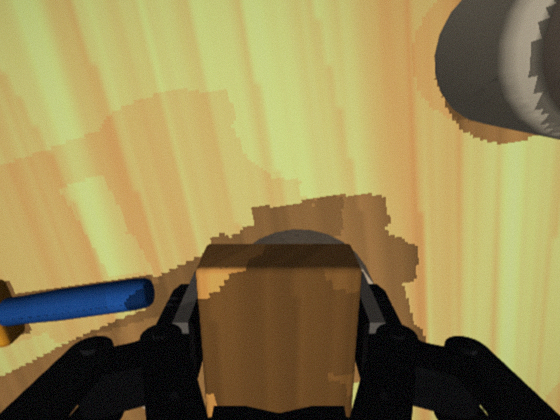

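View pics/scene2.png

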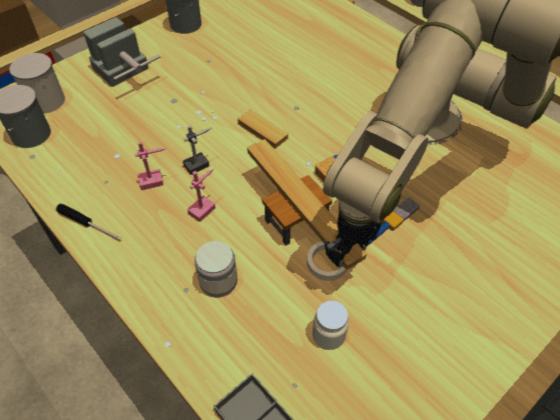

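View pics/top2.png

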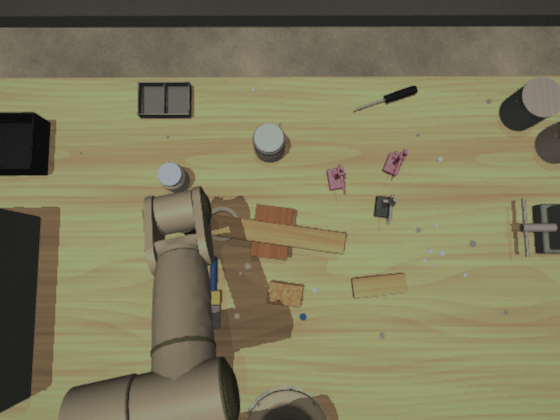

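The slat is gripped: the gap reads about 54 mm and forces are near zero. Now I'll slide it most of the way and straighten it to the stand's yaw as it goes.

Run:
```python
from h import *
from bench import env, kinematics, monitor, eyes, job
st=np.array([.5417,.0361,0]); y=ydir(-7.3)
p=st+(-.094+.012+G)*y; print(p)
try: hit=env.movel([p[0],p[1],.0782],velocity=.05,frame=quat(-7.3),guard=20)
except TypeError as e: print(e); hit=None
print("hit",hit)
s=monitor.sense(); print(s["clock"],s["position"],s["contact_force"],s["ft_torque"],s["finger_gap"])
for n in("scene","top"):
    w=eyes.grab_frame(n); np.savez(n+"3.npz",**w); cv2.imwrite(f"pics/{n}3.png",w["frame"][:,:,::-1])
T=dict(np.load("top3.npz"));S=dict(np.load("scene3.npz"))
def z(f,x,y): return cv2.resize(f["frame"][y:y+60,x:x+80,::-1],None,fx=8,fy=8,interpolation=cv2.INTER_CUBIC)
cv2.imwrite("pics/t3z.png",z(T,335,205)); cv2.imwrite("pics/s3z.png",z(S,175,110))
```

```text
[0.55453353 0.13628134 0.        ]
hit False
6.15 [0.55471168 0.13598117 0.0785582 ] [-0.15926468  3.2796931   5.73674026] [0.47566112 0.00121571 0.0067142 ] 0.6352806037178182
```

View pics/t3z.png

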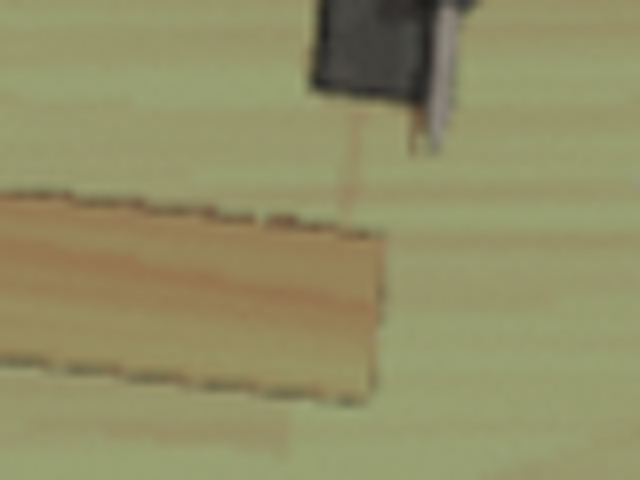

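View pics/s3z.png

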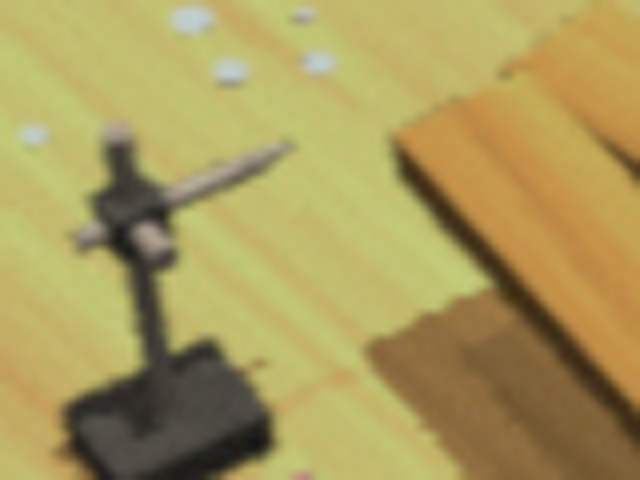

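View pics/scene3.png

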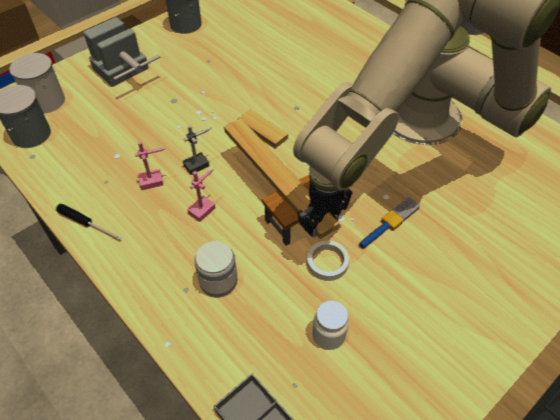

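View pics/top3.png

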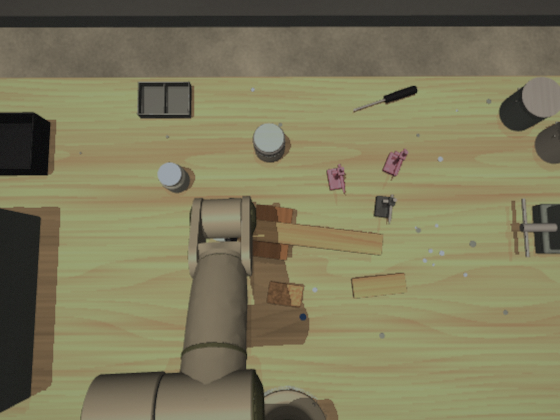

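The top crop shows the end's top edge from about (384,234) to (374,402), with the pointer tip at about (432,150), so roughly 15 mm is left. The slat looks straight. Next I'll re-check force and tilt, and measure the end against the tip.

Run:
```python
from h import *
from bench import env, kinematics, monitor, eyes, job
s=monitor.sense(); print(s["clock"],s["position"],s["contact_force"],s["ft_torque"]); print(R_.from_quat(s["ee_rot"]).as_matrix().round(4), quat(-7.3))
T=dict(np.load("top3.npz"));S=dict(np.load("scene3.npz"))
t=lambda p:up(p,335,205,8); q=lambda p:up(p,175,110,8)
y=ydir(-7.3); x=np.array([y[1],-y[0],0]); st=np.array([.5417,.0361,0])
L=lambda p:(np.round([(p-st)@x,(p-st)@y,p[2]],4))
for n,a in (("cR",(384,236)),("cL",(373,402)),("tip",(432,152))): print("top",n,L(onz(T,t(a),.112)))
for n,a in (("cR",(397,137)),("cL",(510,76)),("tip",(290,146))): print("scene",n,L(onz(S,q(a),.112)))
P,e=tri(T,t((384,236)),S,q((397,137)));print("cR",L(P),e); P,e=tri(T,t((373,402)),S,q((510,76)));print("cL",L(P),e)
P,e=tri(T,t((432,152)),S,q((290,146)));print("tip",L(P),e)
# yaw from edge in top crop
for a,b in (((0,195),(384,236)),((0,355),(373,402))):
    A,B=onz(T,t(a),.112),onz(T,t(b),.112); d=A-B; print("yaw",np.degrees(np.arctan2(-d[0],d[1])))
```

```text
6.25 [0.55470409 0.13596964 0.07857578] [0.1932789  2.63453323 7.11844585] [ 0.43567263 -0.00117634 -0.05909327]
[[ 7.000e-04  1.272e-01  9.919e-01]
 [ 2.000e-04  9.919e-01 -1.272e-01]
 [-1.000e+00  3.000e-04  7.000e-04]] [ 0.04501543  0.70567245 -0.04501543  0.70567245]
top cR [ 0.0276 -0.2929  0.112 ]
top cL [-0.0272 -0.2943  0.112 ]
top tip [ 0.0572 -0.3061  0.112 ]
scene cR [ 0.0279 -0.2877  0.112 ]
scene cL [-0.018  -0.2911  0.112 ]
scene tip [ 0.0589 -0.3039  0.112 ]
cR [ 0.0268 -0.2929  0.1077] 0.0029659928158392527
cL [-0.0248 -0.2982  0.1023] 0.005083712249822406
tip [ 0.0576 -0.3068  0.1089] 3.2412557743133485e-05
yaw -6.515146048323819
yaw -7.598392016477571
```

Run:
```python
from h import *
from bench import env, kinematics, monitor, eyes, job
s=monitor.sense(); y=ydir(-7.3)
p=np.array([.55453,.13628,0])-.013*y
hit=env.movel([p[0],p[1],.0788],velocity=.03,frame=quat(-7.3),guard=20); env.hold(.3)
print("hit",hit)
s=monitor.sense(); print(s["clock"],s["position"],s["contact_force"],s["ft_torque"],s["finger_gap"])
for n in("scene","top"):
    w=eyes.grab_frame(n); np.savez(n+"4.npz",**w)
T=dict(np.load("top4.npz"));S=dict(np.load("scene4.npz"))
def z(f,x,y): return cv2.resize(f["frame"][y:y+50,x:x+66,::-1],None,fx=12,fy=12,interpolation=cv2.INTER_CUBIC)
cv2.imwrite("pics/t4z.png",z(T,340,210)); cv2.imwrite("pics/s4z.png",z(S,190,108))
```

```text
hit False
7.1333 [0.55281951 0.12332788 0.078685  ] [-0.10553587 -2.1793121   1.06250858] [-0.24457208 -0.09627797 -0.03061026] 0.6316344224030493
```

View pics/t4z.png

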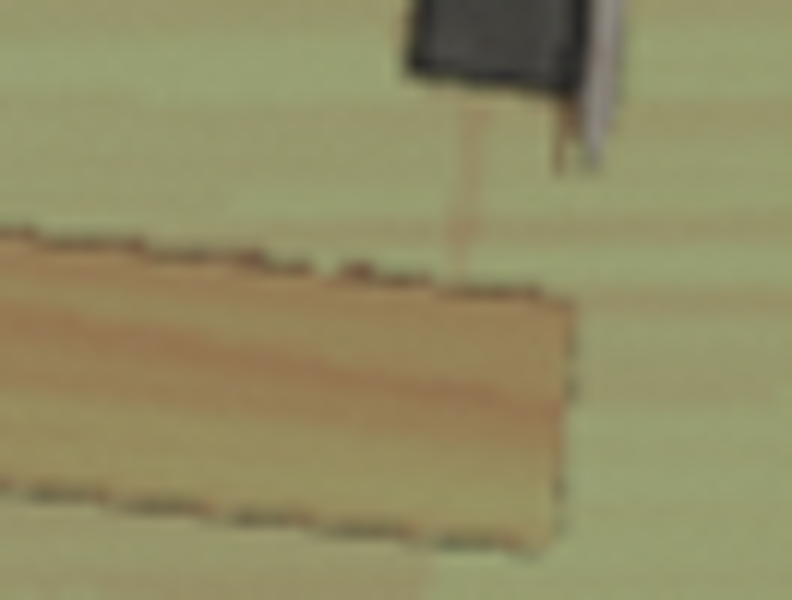

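View pics/s4z.png

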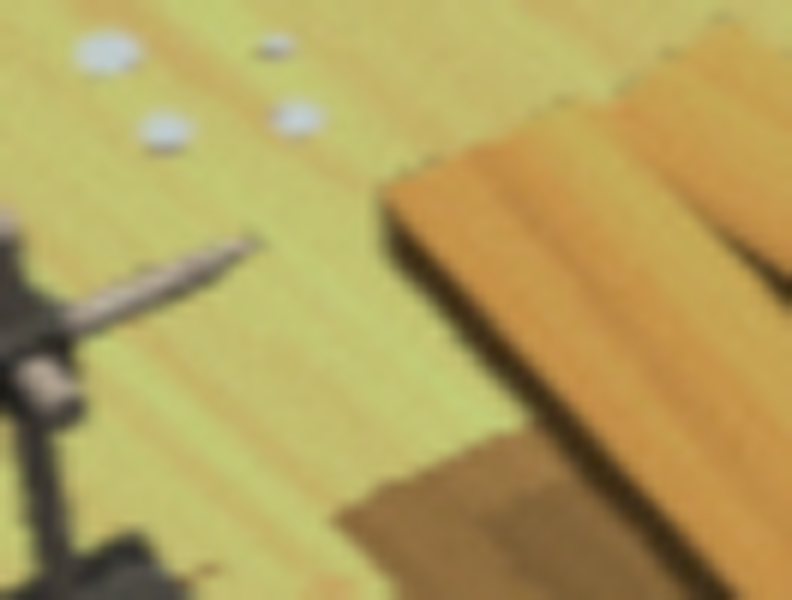

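Both views show the end level with the extended pointer line. In the top crop the tip is at (593,165) and the line meets the end corner at (575,300). In the scene crop the tip is at (255,240) and the corner at (385,188). I'll finish with a numeric check that it is level, straight, flat and still.

Run:
```python
from h import *
from bench import env, kinematics, monitor, eyes, job
env.hold(.5)
s=monitor.sense(); print(s["clock"],s["position"],s["contact_force"],s["ft_torque"],np.abs(s["qvel"]).max(),s["finger_gap"]); print(R_.from_quat(s["ee_rot"]).as_matrix().round(4))
T=dict(np.load("top4.npz"));S=dict(np.load("scene4.npz"))
t=lambda p:up(p,340,210,12); q=lambda p:up(p,190,108,12)
y=ydir(-7.3); x=np.array([y[1],-y[0],0]); st=np.array([.5417,.0361,0])
L=lambda p:(np.round([(p-st)@x,(p-st)@y,p[2]],4))
a=[(574,300),(550,547),(593,168)]; b=[(383,190),(560,104),(258,242)]
for n,i,j in zip(("cR","cL/edge pt","tip"),a,b): print(n,L(onz(T,t(i),.112)),L(onz(S,q(j),.112)))
print(L(tri(T,t(a[0]),S,q(b[0]))[0]),L(tri(T,t(a[2]),S,q(b[2]))[0]))
for n in("scene","top"):
    w=eyes.grab_frame(n); np.savez(n+"5.npz",**w)
f=np.hstack([cv2.resize(np.load("scene5.npz")["frame"][110:280,180:380],None,fx=2,fy=2,interpolation=cv2.INTER_CUBIC),cv2.resize(np.load("top5.npz")["frame"][150:320,205:405],None,fx=2,fy=2,interpolation=cv2.INTER_CUBIC)])
cv2.imwrite("pics/fin.png",f[:,:,::-1])
```

```text
7.7333 [0.55281475 0.12345191 0.07870892] [ 1.18029304 -1.61375727  0.4273038 ] [-0.04176012 -0.07139371  0.00159738] 0.0011313215974695096 0.637612825118204
[[-2.000e-04  1.270e-01  9.919e-01]
 [ 1.000e-04  9.919e-01 -1.270e-01]
 [-1.000e+00  1.000e-04 -2.000e-04]]
cR [ 0.0278 -0.3056  0.112 ] [ 0.0274 -0.3024  0.112 ]
cL/edge pt [-0.0267 -0.3054  0.112 ] [-0.0192 -0.3036  0.112 ]
tip [ 0.0574 -0.3072  0.112 ] [ 0.0582 -0.3039  0.112 ]
[ 0.0271 -0.3054  0.1098] [ 0.0573 -0.3075  0.1088]
```

View pics/fin.png

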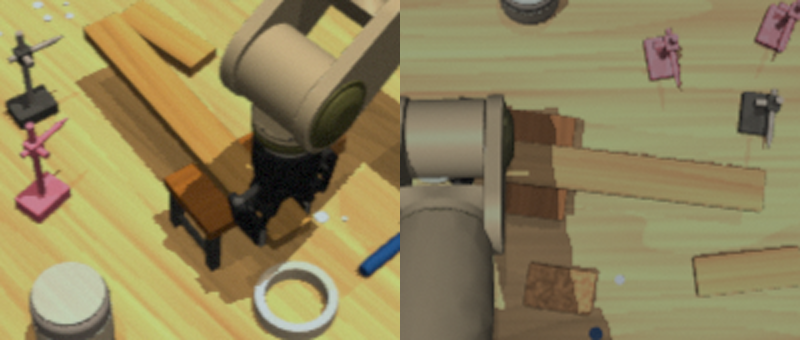

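The end is still about 1 mm short by the mean of both views, so I'll nudge it 1 mm and hand in.

Run:
```python
from h import *
from bench import env, kinematics, monitor, eyes, job
p=np.array([.55453,.13628,0])-.0141*ydir(-7.3)
env.movel([p[0],p[1],.0788],velocity=.01,frame=quat(-7.3),guard=20); env.hold(.6)
s=monitor.sense(); print(s["clock"],s["position"],s["contact_force"],s["ft_torque"],np.abs(s["qvel"]).max(),s["finger_gap"])
w=eyes.grab_frame("top"); cv2.imwrite("pics/t6.png",cv2.resize(w["frame"][210:260,340:406,::-1],None,fx=12,fy=12,interpolation=cv2.INTER_CUBIC))
```

```text
8.6917 [0.55269046 0.1223003  0.07876041] [-0.29992763  0.08153871  0.15594965] [ 0.27812917 -0.00181369 -0.03798942] 0.001448408269081274 0.639498453814237
```

View pics/t6.png

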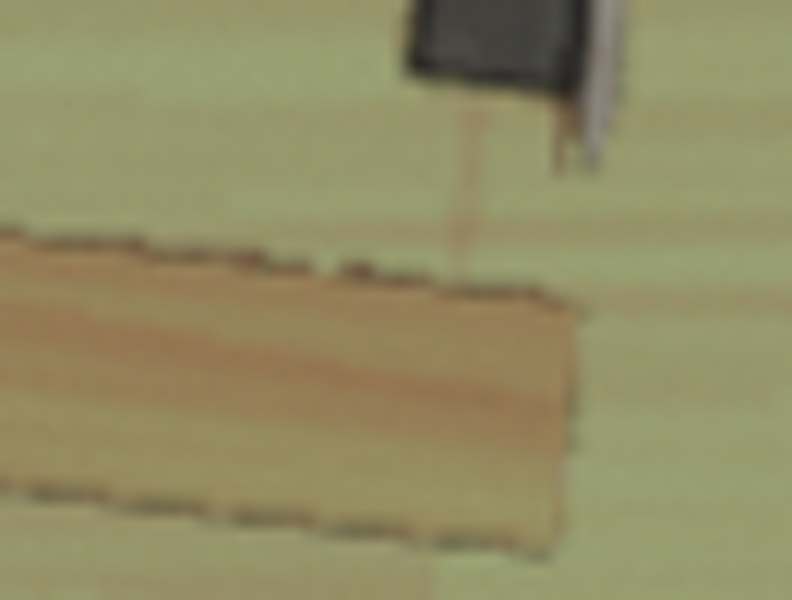

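The end edge, from (577,303) to (556,550), lies on the extended pointer line through the tip at (593,166). The slat is straight and still, and wrist forces are near zero.

```bash
python3 -c "
from bench import job
job.hand_in()"
```

```text
the job is handed in; nothing more can be done
```

I gripped the slat near its rear (+y) end and slid it about 110 mm along the stand towards the dark gauge, turning it about 1.5° to line up with the stand. I handed in at about 8.7 s on the robot's clock, still holding it.

**Level with the pointer:** in the last top view the slat's end lies on the pointer's line to within about 1 mm. The two views before the final 1 mm nudge had put it 0.3 to 1.6 mm short.

**Clearance and straightness:** the slat passes about 30 mm clear of the tip and is within about 1° of the stand's direction.

**Flat and still:** the remaining wrist force was under 0.5 N and the joint speeds were about 0.001 rad/s. Flatness rests on that low force, the tool being vertical and the look of the pictures, not on a precise height measurement.

**Other things on the bench:** the pictures showed no sign that the gauge or anything else moved. The force stayed within the 20 N guard during the slide, and the largest reading I took was about 7 N. That came from the gripper pressing down slightly part-way, and I relieved it.

**Disagreement between views:** the scene and top cameras differed by 2 to 3 mm in absolute position. I therefore judged the alignment from the slat's end and the pointer tip within the same picture.

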